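Ready the trimming tool over the trimmer

ROBOT

A 6-joint arm with a two-finger parallel gripper is mounted at the origin on the work surface. World frame = base frame: x ahead of the robot, y to its left, z up, the work surface at z = 0. Lengths are in mm, angles in degrees, forces in N, time in s.
With the tool pointing down it reaches from about 400 to 825 mm from the base axis. Payload 7 kg.
Tool frame: the origin (TCP) lies at the very end of the fingers, on their centre line; the grasp point (between the pads) lies 19 mm behind it (ctrl.tcp_to_grasp is the z of the grasp point in the tool frame, in mm); z points along the fingers, y is the line along which they close (so a half turn about z gives the same grasp; the last joint's range is limited). The gripper opens to 85 mm and grips with 20 to 120 N. Pads are 22 mm wide; open, the fingers measure 114 mm over their backs; the gripper's body (76 mm by 85 mm) begins 54 mm behind the grasp point. The pads swing forward as they close: fully open they stand 13 mm farther back than shut.
Start: joints at [-50.586, 20.546, 0.682, 0, -70.136, -16.507], TCP at [262.705, -621.757, 231.302] pointing down, gripper open.
Joint ranges: [-176.03, 176.03], [-82.01, 121.73], [-58.28, 71.71], [-173.87, 95.51], [-174.79, -0.11], [-173.66, 173.66]. Speed limits (degrees/s): [136.94, 136.94, 172.46, 180, 180, 180].

INTERFACE

Orientations are given as [roll, pitch, yaw] about the fixed x, y, z axes, in that order (R = Rz(yaw) Ry(pitch) Rx(roll)).
In Python, from bench import ctrl, vision gives the robot as it stands.
- The arm moves only by the tool move_arm, never from a script. Its argument "steps" is a list of rows, each a list of 3 entries, a list of its own where there are three numbers: the opening, from -1 (shut) to 1 (fully open), then the shift along the tool's x, y, z in m, then the turn about the tool's z in rad. In form: [[jaw, [tx, ty, tz], spin], ...]. A call has 1 to 12 rows; each row shifts and turns the commanded pose from where the row before left it, along the tool's axes as they then stand; what a row does not reach is not made up. A row lasts 1/10 s, in which the tool goes at most 50 mm and 8.59 degrees, less where a joint would pass 70% of its speed; a pose out of reach is approached as far as the arm can. A call with a gripper value outside its range is refused whole. The fingers move at their own pace and stop on an object; "squeeze" is the grip in N (left out, the last holds). Time passes only in rows, so rows that do not move let the fingers close. It gives the time, the measured TCP pose, the force, the opening and the grip force at its end, in the units of the state.
- ctrl.get_obs(): the state, without advancing time (a new reading comes with each control period).
- vision.camera(name): name is "scene" or "top" or "wrist"; returns (picture, depth): 480x640x3 uint8, blue, green, red; 480x640 float32, mm along the optical axis (not along the pixel's ray), 0 where there is no reading.
- vision.get_calibration(name): a dict with "K" (3x3 intrinsics, pixels), "k1" (the pictures are not rectified: a ray, as slopes to the right and down, at radius r is drawn at 1 + k1 r^2 times it, then the intrinsics apply), "origin" and "rotation" of the camera in the world. Camera axes: x right, y down, z forward; pixel columns grow to the right and rows downward; lengths in mm; the calibration is good to about 2 mm. A picture is of the moment at which its call begins: read the wrist's pose just before it. get_calibration takes no time and is no camera call; for the wrist camera it gives the pose at the moment of the call.
- ctrl.sign_off(): hands the job in; it is judged then, once.
The state is a dict: "clock": time; "q": joint angles; "qd": joint speeds; "joint_efforts": joint torques, N m; "eef_pos": TCP position; "ee_rot": TCP orientation; "contact_force": force on the tool from outside, world axes, zero at the start; "ft_torque": the same for the moment, N m; "opening": finger opening in mm; "finger_force": force on a finger pad.
Only numpy, scipy, OpenCV 4.12 (cv2) and the standard library are available. Lean on these libraries where they do the work, as an engineer would, in place of code of your own. Each camera call takes 0.05 s, during which the arm holds its last target. There are 200 camera calls.

TASK

Draw the trimming tool - the driver with the slim, straight, plain handle - out of the slanted stand, turn it upright with its tip pointing straight down, and finish still holding it steady in the gripper, its tip two to three centimetres above the middle of the trimmer (the square white part with the round slotted brass screw) on the circuit board. Do not touch the board, and leave the other two drivers in the stand and everything else on the bench where it is.

Things in the scene. Friction and masses are not known exactly. Their poses are not given: they have to be found in the camera images.
- trim_tool: loose 30 g driver: slim straight blue handle (diameter 14 mm, 75 mm long, thin black bands low down), green 6 mm shaft, flat blade. Origin on its axis at the handle's lower end (shoulder), z up the handle: handle z = 0 to +75 mm, tip z = -65 mm. At the start in any of the stand's bores, shoulder on the mouth, z leaning about 0.72 rad to the stand's -x side (bore 0.65, play 0.07)
- trim_tool_tip (a point): the end of the trimming tool's blade, on its axis 65 mm below the shoulder (own z = -65 mm); axes as trim_tool
- stand: fixed tool stand: base plate 120 x 234 x 8 mm (x, y, z), leaning aluminium block, two cheeks 74 mm high. Three 9 mm bores 50 mm deep, through the block; mouths at stand x = -14, y = -70, 0, +70, z = 85 mm; way out of a bore: (-0.605, 0, 0.796) in the stand's frame; a shaft is clear after 65 mm. Origin under the base plate's middle; -x towards the bench's middle, y along the row
- bulb_driver: a driver in another bore, to be left there: fat pear-shaped blue handle, up to 30 mm in diameter, 62 mm long; same shaft, origin and axes as the trimming tool
- knob_driver: a driver in another bore, to be left there: blue handle 14 mm in diameter and 32 mm long, with a flat round knob on top, 34 mm in diameter and 14 mm thick (46 mm in all); same shaft, origin and axes as the trimming tool
- board: the circuit board, fixed: beige, 160 x 110 x 3 mm (x, y, z), on four stand-offs, upper face 23 mm above the bench; parts on it stand up to 14 mm above that face. Origin on the bench under its middle
- trimmer_top (a point): the middle of the top of the trimmer, a square white block 20 x 20 x 10 mm with a round slotted brass screw, 16 mm in diameter; this point is 34.5 mm above the bench and 20 mm in x, 5 mm in y from the board's middle, in the board's axes
- multimeter: bystander: yellow multimeter, 150 x 75 x 45 mm, origin under its middle
- spool: bystander: grey spool, diameter 56 mm, 40 mm high, standing, origin under its middle
- jar: bystander: jar, diameter 50 mm, 60 mm high, standing, origin under its middle
- module: bystander: small red circuit module, 60 x 70 x 25 mm, origin under its middle
- drive: bystander: flat white box, 110 x 60 x 15 mm, origin under its middle
Not all that is in view belongs to the job. Leave any pink or red look-alike of the board alone.

How it is judged:
By the outcome, as a careful person would: the job done as asked, in the order asked, and still so for the second after the job is handed in, while the arm keeps its last pose, push and grip.
It also fails if it takes over 45 s, if anything falls off the work surface, if the arm or the gripper's body presses on something with over 40 N, if the wrist force passes 120 N, or if a joint passes its speed limit or range.

## Working session

There is one attempt and no reset: what is moved stays moved. The work goes in short steps, Python scripts to look and compute and a tool call to move; the robot and the scene stay as the last step left them, time stands still between calls to the robot, and variables do not carry over. Pictures are saved under pics/ and viewed, at most 10 in all, crops included, and the job is handed in when it is done.

Besides the shell and the picture viewer there is one more tool, called after "Call:" as a command line: name --argument value ..., lists and objects as JSON in quotes. move_arm: Moves the arm, as the interface text tells. Its arguments: {"type":"object","properties":{"steps":{"type":"array"},"squeeze":{"type":"number"}},"required":["steps"]}

```bash
ls; mkdir -p pics; python3 - <<'E'
from bench import ctrl, vision
import cv2,numpy as np
for n in("scene","top"):
    p,d=vision.camera(n); cv2.imwrite(f"pics/{n}0.png",p); np.save(f"pics/{n}0.npy",d)
    c=vision.get_calibration(n); print(n,c)
print(ctrl.get_obs(), ctrl.tcp_to_grasp)
E
```

```text
pics
scene {'K': array([[504.67803507,   0.        , 321.51487256],
       [  0.        , 504.67803507, 229.65345893],
       [  0.        ,   0.        ,   1.        ]]), 'k1': -0.09103854505077154, 'origin': array([1132.16712135,  900.01216298,  911.70452603]), 'rotation': array([-124.67019467,   -0.49030741,  151.37922213])}
top {'K': array([[519.69694045,   0.        , 317.40493758],
       [  0.        , 519.69694045, 241.26329629],
       [  0.        ,   0.        ,   1.        ]]), 'k1': -0.07666142665109009, 'origin': array([ 463.38694623, -134.47566053, 1470.36130174]), 'rotation': array([-175.58972691,   -0.69571891,  -89.08445364])}
{'clock': 0.1, 'q': array([-5.05855743e+01,  2.05892434e+01,  6.39122907e-01, -1.74201682e-02,
       -7.01366888e+01, -1.65066181e+01]), 'qd': array([ 0.00620883, -0.05833228,  0.15564318,  0.05430149,  0.03295602,
        0.02886205]), 'joint_efforts': array([-2.20980168e-03, -5.84762049e+01,  2.94110352e+01,  6.95465729e+00,
       -3.14397461e-03,  1.48199319e-05]), 'eef_pos': array([ 262.54448069, -621.3776216 ,  230.43754816]), 'ee_rot': array([ 1.79912115e+02, -8.96508033e-03, -1.57098117e+02]), 'contact_force': array([-0.3825014 , -1.08402233, -0.14169592]), 'ft_torque': array([-0.04800615,  0.01810563, -0.02942268]), 'finger_force': 0.0, 'opening': 85.47172659344176} -18.700000000000003
```

View pics/scene0.png

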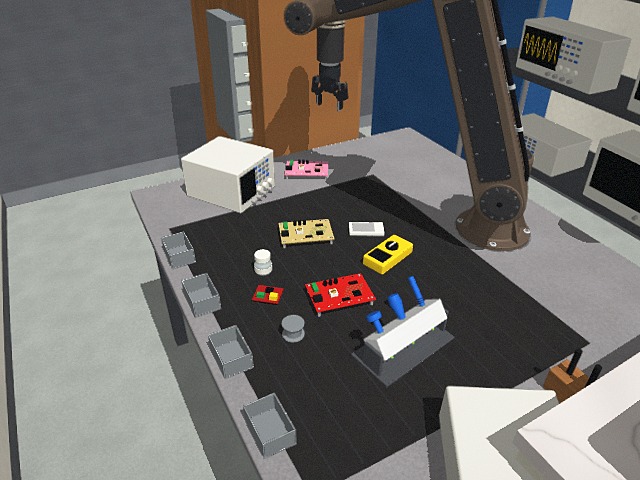

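View pics/top0.png

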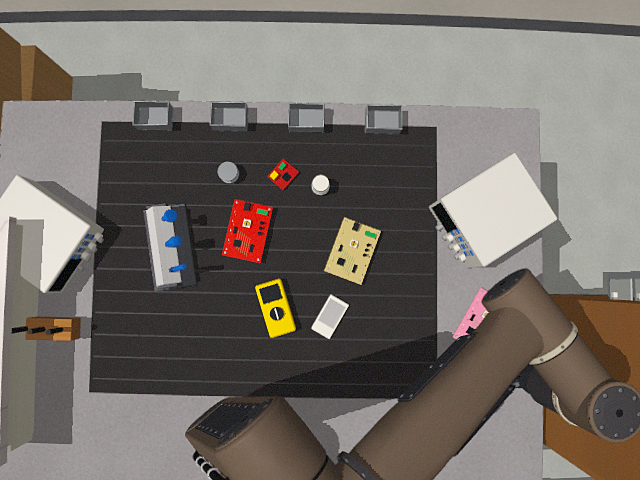

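The drivers are at scene (375,320) knob, (396,305) bulb and (416,292) slim, which are (168,215), (173,241) and (178,268) in top. I choose the slim straight one. The target board is the beige one at top (353,250); the red one at (247,231) and the pink one at (470,313) are look-alikes. Next I measure and check both in one crop.

```bash
cat > h.py <<'E'
import cv2,numpy as np
from scipy.spatial.transform import Rotation as R
from bench import ctrl,vision
def cal(n):
    c=vision.get_calibration(n); return c['K'],c['k1'],np.array(c['origin']),R.from_euler('xyz',c['rotation'],degrees=True).as_matrix()
def rays(n,uv,c=None):
    K,k1,o,M=c or cal(n)
    p=(np.asarray(uv,float).reshape(-1,2)-K[:2,2])/[K[0,0],K[1,1]]
    q=p.copy()
    for _ in range(20): q=p/(1+k1*(q**2).sum(1,keepdims=True))
    return o,np.c_[q,np.ones(len(q))]@M.T
def at_z(n,uv,z,c=None):
    o,d=rays(n,uv,c); return o+d*((z-o[2])/d[:,2])[:,None]
def pts(n,uv,dep,c=None):
    o,d=rays(n,uv,c); uv=np.asarray(uv,int).reshape(-1,2); return o+d*dep[uv[:,1],uv[:,0]][:,None]
def proj(n,P,c=None):
    K,k1,o,M=c or cal(n); q=(np.atleast_2d(P)-o)@M; q=q[:,:2]/q[:,2:]
    q=q*(1+k1*(q**2).sum(1,keepdims=True)); return q*[K[0,0],K[1,1]]+K[:2,2]
E
python3 - <<'E'
from h import *
for n,box in(("top",(140,200,200,295)),("scene",(360,270,430,340))):
    p=cv2.imread(f"pics/{n}0.png");d=np.load(f"pics/{n}0.npy")
    hsv=cv2.cvtColor(p,cv2.COLOR_BGR2HSV)
    m=cv2.inRange(hsv,(100,150,60),(125,255,255));k=np.zeros_like(m);x0,y0,x1,y1=box;k[y0:y1,x0:x1]=m[y0:y1,x0:x1]
    N,L,S,C=cv2.connectedComponentsWithStats(k)
    for i in range(1,N):
        if S[i,4]<15: continue
        v,u=np.nonzero(L==i);uv=np.c_[u,v];P=pts(n,uv,d);P=P[d[v,u]>0]
        w=np.linalg.svd(P-P.mean(0),full_matrices=False)[2][0]; w*=np.sign(w[2]); t=(P-P.mean(0))@w
        print(n,S[i],"mean",P.mean(0).round(1),"axis",w.round(3),"t",np.percentile(t,[2,98]).round(1))
p=cv2.imread("pics/top0.png");d=np.load("pics/top0.npy")
hsv=cv2.cvtColor(p,cv2.COLOR_BGR2HSV)
m=cv2.inRange(hsv,(15,40,120),(32,160,255));k=np.zeros_like(m);k[205:295,315:390]=m[205:295,315:390]
k=cv2.morphologyEx(k,cv2.MORPH_CLOSE,np.ones((9,9)));r=cv2.minAreaRect(np.argwhere(k>0)[:,::-1].astype(np.float32))
b=at_z("top",cv2.boxPoints(r),23);print("board",b.round(1),b.mean(0).round(1))
# stand base/block outline
P=pts("top",np.array([[u,v] for v in range(195,300) for u in range(135,205)]),d)
for lo,hi in((4,14),(60,110)):
    Q=P[(P[:,2]>lo)&(P[:,2]<hi)]; rr=cv2.minAreaRect(Q[:,:2].astype(np.float32)); print("stand z",lo,hi,len(Q),rr)
a=cv2.resize(p[200:300,130:210],None,fx=5,fy=5,interpolation=cv2.INTER_CUBIC);b=cv2.resize(p[205:305,315:390],None,fx=5,fy=5,interpolation=cv2.INTER_CUBIC)
cv2.imwrite("pics/crop1.png",np.hstack([a,b]))
E
```

```text
top [162 209  15  13 140] mean [629.  240.6 117.7] axis [ 0.29  -0.867  0.405] t [-32.8  10.9]
top [165 236  17  11 137] mean [560.3 225.4 124.3] axis [ 0.155 -0.772  0.616] t [-42.9  16.4]
top [169 264  18   8  79] mean [492.8 212.7 118.2] axis [-0.011 -0.405  0.914] t [-109.    34.3]
scene [408 276  17  30 185] mean [491.  213.  107.8] axis [0.499 0.558 0.663] t [-174.    21.2]
scene [387 293  18  26 278] mean [564.  234.3 109.2] axis [0.437 0.598 0.672] t [-168.    17.4]
scene [366 311  17  22 204] mean [632.2 249.3 106.2] axis [0.399 0.598 0.695] t [-157.2   18.7]
board [[ 494.2 -168.4   23. ]
 [ 646.2 -222.9   23. ]
 [ 608.5 -328.3   23. ]
 [ 456.9 -273.    23. ]] [ 551.5 -248.2   23. ]
stand z 4 14 1546 ((554.4293823242188, 268.9617919921875), (298.4793701171875, 199.4237060546875), 2.0459306240081787)
stand z 60 110 1867 ((557.1026611328125, 259.3313903808594), (229.04148864746094, 93.13057708740234), 9.901082038879395)
```

View pics/crop1.png

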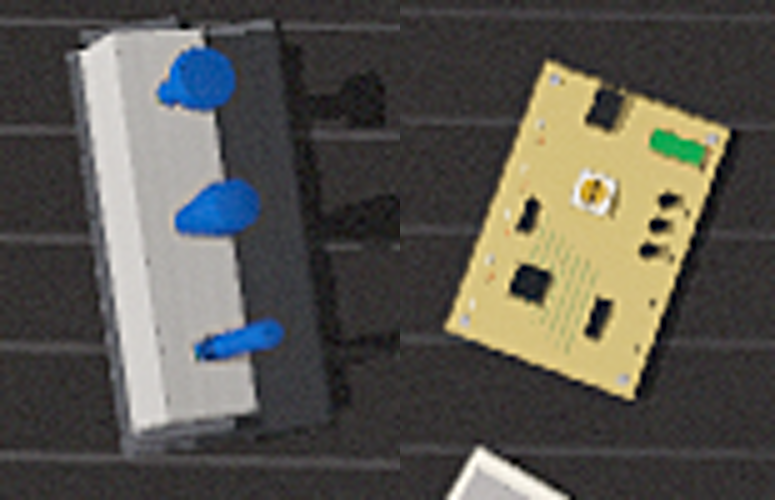

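```bash
cat >> h.py <<'E'
from scipy.optimize import least_squares
def hull(n,s,a,c,lo=8,hi=75,r=7):
    e=np.cross(a,[0,1,0.3]);e/=np.linalg.norm(e);f=np.cross(a,e);t=np.linspace(0,2*np.pi,24)
    P=np.vstack([s+a*h+r*(np.cos(t)[:,None]*e+np.sin(t)[:,None]*f) for h in(lo,hi)])
    return cv2.convexHull(proj(n,P,c).astype(np.float32))
def feat(m): # centroid and main-axis half-length vector
    cx,cy=m['m10']/m['m00'],m['m01']/m['m00']
    C=np.array([[m['mu20'],m['mu11']],[m['mu11'],m['mu02']]])/m['m00'];return np.r_[cx,cy,C[0,0]/3,C[0,1]/3,C[1,1]/3]
def bluemask(p,box):
    m=cv2.inRange(cv2.cvtColor(p,cv2.COLOR_BGR2HSV),(98,110,40),(128,255,255));k=np.zeros_like(m);x0,y0,x1,y1=box;k[y0:y1,x0:x1]=m[y0:y1,x0:x1]
    N,L,S,_=cv2.connectedComponentsWithStats(k);return np.uint8(L==1+S[1:,4].argmax())
def axis(ab): v=np.array([ab[0],ab[1],1]);return v/np.linalg.norm(v)
def fit(obs,x0,lo=8,r=7):  # obs {cam:(feat,calib)}; x0 = shoulder, a, b
    f=lambda x:np.concatenate([feat(cv2.moments(hull(n,x[:3],axis(x[3:]),c,lo,75,r)))-o for n,(o,c) in obs.items()])
    s=least_squares(f,x0,x_scale=[10,10,10,.1,.1],diff_step=1e-3);return s.x,s.fun
E
python3 - <<'E'
from h import *
obs={}
for n,box in(("top",(160,255,200,285)),("scene",(404,272,428,308))):
    p=cv2.imread(f"pics/{n}0.png");m=bluemask(p,box);obs[n]=(feat(cv2.moments(m,True)),cal(n));print(n,m.sum(),obs[n][0])
x,f=fit(obs,[495,245,85,.1,-.8]);a=axis(x[3:]);print("shoulder",x[:3],"axis",a,"lean",np.degrees(np.arccos(a[2])),"dir",np.degrees(np.arctan2(a[1],a[0])),f.round(2))
print("s45",x[:3]+45*a)
print("trimmer",at_z("top",[[354,243]],34.5))
K=cal("top")
for uv in ([170,270.4],[185,266.6]): print(at_z("top",[uv],85 if uv[0]<180 else 141))
g=np.hstack([np.arange(1)])
c=vision.get_calibration("wrist");print(c['origin'],c['rotation'])
E
```

```text
top 89 [178.16853933 267.61797753   7.35008206  -1.88865042   1.29966755]
scene 202 [416.1039604  290.44554455   5.13996177   9.29479136  22.66650328]
shoulder [489.76322737 243.64262798  79.53571525] axis [ 0.08721761 -0.66611773  0.74072954] lean 42.20640151991615 dir -82.54045629318718 [-0.36 -0.15 -0.28  0.62 -0.31 -0.06 -0.11 -0.89 -1.47 -3.16]
s45 [493.68801994 213.66733001 112.86854464]
trimmer [[ 571.28798134 -251.72511674   34.5       ]]
[[485.81143849 242.76568523  85.        ]]
[[495.34592338 189.11555298 141.        ]]
[ 194.37159429 -651.13051718  373.58022444] [ 1.62925735e+02 -1.01353240e-01  1.12992651e+02]
```

The crop shows the slim straight handle with black bands at top (178,268), and the beige board's trimmer with its brass screw at (354,243). I turn the tool first, then travel to a viewing pose.

Call:
move_arm --steps '[[0,[0,0,0],-0.15],[0,[0,0,0],-0.15],[0,[0,0,0],-0.15],[0,[0,0,0],-0.15],[0,[0,0,0],-0.15],[0,[0,0,0],-0.15],[0,[0,0,0],-0.15],[0,[0,0,0],-0.15],[0,[0,0,0],-0.15]]'

```text
clock: 1.0
eef_pos: [262.6, -621.5, 230.7]
ee_rot: [180.0, 0.1, -79.4]
contact_force: [0.3, 0.1, -0.2]
opening: 42.7
finger_force: 0.0
```

Call:
move_arm --steps '[[0,[-0.02,-0.01,-0.006],0],[0,[-0.0384,-0.0185,-0.006],0],[0,[-0.0384,-0.0185,-0.006],0],[0,[-0.0384,-0.0185,-0.006],0],[0,[-0.0384,-0.0185,-0.006],0],[0,[-0.0384,-0.0185,-0.006],0],[0,[-0.0384,-0.0185,-0.006],0],[0,[-0.0384,-0.0185,-0.006],0],[0,[-0.0384,-0.0185,-0.006],0],[0,[-0.0384,-0.0185,-0.006],0],[0,[-0.0384,-0.0185,0],0]]'

```text
clock: 2.1
eef_pos: [382.9, -188.0, 292.1]
ee_rot: [-179.9, -0.0, -79.8]
contact_force: [1.2, -0.5, -0.5]
opening: 42.4
finger_force: 0.0
```

Call:
move_arm --steps '[[0,[-0.0384,-0.0185,0],0],[0,[-0.0384,-0.0185,0],0],[0,[-0.0384,-0.0185,0],0],[0,[-0.0384,-0.0185,0],0],[0,[-0.0384,-0.0185,0],0],[0,[-0.0384,-0.0185,0],0],[0,[-0.0384,-0.0185,0],0],[0,[-0.0384,-0.0185,0],0],[0,[-0.0384,-0.0185,0],0],[0,[-0.02,-0.01,0],0],[0,[0,0,0],0],[0,[0,0,0],0]]'

```text
clock: 3.3
eef_pos: [490.9, 201.6, 290.7]
ee_rot: [179.9, -0.0, -79.7]
contact_force: [-0.3, -0.0, -0.6]
opening: 42.9
finger_force: 0.0
```

```bash
python3 - <<'E'
from h import *
o=ctrl.get_obs();print(o['clock'],o['eef_pos'],o['ee_rot'],o['opening'],o['q'])
c=vision.get_calibration("wrist");p,d=vision.camera("wrist");cv2.imwrite("pics/w1.png",p);np.save("pics/w1.npy",d)
print(c)
cc=cal("wrist")
for s in(0,45,75):print(proj("wrist",np.array([489.8,243.6,79.5])+s*np.array([.087,-.666,.741]),cc))
E
```

```text
3.3 [490.90786645 201.56803742 290.68959203] [ 1.79920943e+02 -4.01083109e-02 -7.97079535e+01] 42.85224860225447 [ 4.35034873e+01  4.92516634e+00 -1.18957242e+01 -1.01757190e-02
 -7.32672213e+01 -3.32085314e+01]
{'K': array([[396.22509317,   0.        , 319.60190282],
       [  0.        , 396.22509317, 239.90830277],
       [  0.        ,   0.        ,   1.        ]]), 'k1': 0.030749045001352556, 'origin': array([505.5914208 , 127.37562888, 433.8510734 ]), 'rotation': array([ 1.62889773e+02, -1.47129639e-01, -1.69614936e+02])}
[[312.92479556 248.47358937]]
[[314.00804236 226.86981488]]
[[314.89006267 209.26232592]]
```

View pics/w1.png

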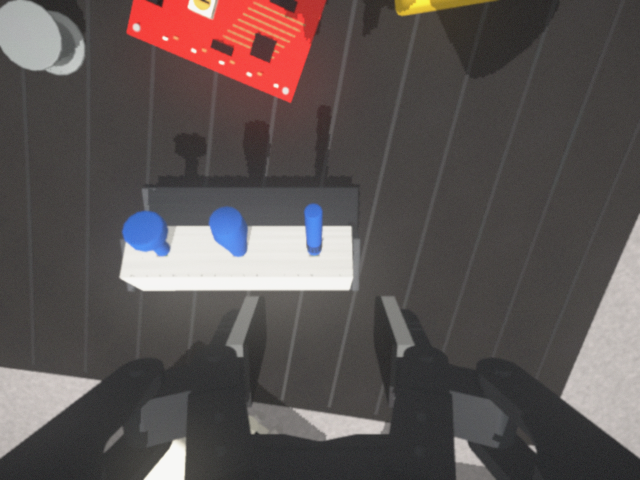

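The slim handle is at wrist (313,250) at its shoulder and (314,206) at its top, with the bulb at (228,230) and the knob at (147,232). The stand lines up with the tool. I refine the axis with all three views.

```bash
python3 - <<'E'
from h import *
obs={}
for n,f,box in(("top","top0",(160,255,200,285)),("scene","scene0",(404,272,428,308)),("wrist","w1",(295,195,335,265))):
    p=cv2.imread(f"pics/{f}.png");m=bluemask(p,box);v=np.nonzero(m);print(n,v[1].min(),v[1].max(),v[0].min(),v[0].max());obs[n]=(feat(cv2.moments(m,True)),cal(n))
for lo in(0,8):
  for o in(obs,{k:obs[k] for k in("wrist","scene")}):
    x,f=fit(o,[490,244,82,.1,-.8],lo);a=axis(x[3:]);print(lo,"shoulder",x[:3].round(1),"axis",a.round(3),"lean",np.degrees(np.arccos(a[2])).round(1),"dir",np.degrees(np.arctan2(a[1],a[0])).round(1),f.round(1))
    g=x[:3]+48*a; T=np.r_[g[:2],g[2]-18.7]; ob=ctrl.get_obs(); M=R.from_euler('xyz',ob['ee_rot'],degrees=True).as_matrix()
    print("  TCP goal",T.round(1),"tool shift",((T-ob['eef_pos'])@M).round(1))
E
```

```text
top 169 186 264 271
scene 408 424 276 305
wrist 304 322 203 254
0 shoulder [489.3 240.5  81. ] axis [ 0.112 -0.625  0.773] lean 39.4 dir -79.9 [-0.7 -0.2 -0.2  0.1 -0.   0.1  0.2 -0.2  0.4  1.6  0.2 -0.3  0.7  0.1
  0.1]
  TCP goal [494.7 210.5  99.4] tool shift [ -8.7  -5.6 191.6]
0 shoulder [489.4 240.6  81.2] axis [ 0.112 -0.625  0.773] lean 39.4 dir -79.9 [ 0.1 -0.1  0.7  0.1  0.1  0.1  0.2 -0.2  0.4  1.6]
  TCP goal [494.8 210.6  99.6] tool shift [ -8.8  -5.7 191.4]
8 shoulder [488.9 244.2  80.3] axis [ 0.117 -0.666  0.736] lean 42.6 dir -80.0 [-0.6 -0.3 -0.3  0.2 -0.1 -0.  -0.1 -0.4 -1.  -3.6  0.  -0.1  0.7 -0.2
 -0.1]
  TCP goal [494.6 212.2  97. ] tool shift [-10.4  -5.8 194. ]
8 shoulder [489.1 244.3  80.6] axis [ 0.117 -0.666  0.737] lean 42.6 dir -80.1 [-0.1  0.1  0.7 -0.3 -0.1 -0.  -0.2 -0.4 -1.  -3.6]
  TCP goal [494.7 212.3  97.2] tool shift [-10.5  -5.9 193.8]
```

Call:
move_arm --steps '[[0,[-0.0095,-0.0057,0.01],0],[0,[0,0,0.03],0],[0,[0,0,0.03],0],[0,[0,0,0.03],0],[0,[0,0,0.03],0],[0,[0,0,0.03],0],[0,[0,0,0.02],0],[0,[0,0,0.01],0],[0,[0,0,0],0],[0,[0,0,0],0]]'

```text
clock: 4.35
eef_pos: [495.7, 212.1, 102.1]
ee_rot: [-179.9, 0.0, -79.8]
contact_force: [0.2, 0.2, 0.8]
opening: 43.0
finger_force: 0.0
```

Call:
move_arm --steps '[[-0.3,[0,0,0],0],[-0.5,[0,0,0],0],[-0.7,[0,0,0],0],[-0.8,[0,0,0],0],[-0.9,[0,0,0],0],[-0.9,[0,0,0],0],[-0.9,[0,0,0],0],[-0.9,[0,0,0],0]]' --squeeze 25

```text
clock: 5.15
eef_pos: [495.6, 212.3, 101.9]
ee_rot: [-179.9, 0.0, -79.7]
contact_force: [-0.4, -1.2, 6.0]
opening: 12.8
finger_force: 24.8
```

Call:
move_arm --steps '[[-0.9,[0.003,0,-0.004],0],[-0.9,[0.006,0,-0.008],0],[-0.9,[0.006,0,-0.008],0],[-0.9,[0.006,0,-0.008],0],[-0.9,[0.006,0,-0.008],0],[-0.9,[0.006,0,-0.008],0],[-0.9,[0,0,0],0],[-0.9,[0,0,0],0]]'

```text
clock: 5.95
eef_pos: [501.1, 179.4, 145.5]
ee_rot: [-180.0, 0.0, -79.8]
contact_force: [-0.1, -0.9, -0.3]
opening: 13.3
finger_force: 24.4
```

```bash
python3 - <<'E'
from h import *
o=ctrl.get_obs();print(o['clock'],o['eef_pos'],o['opening'],o['contact_force'])
p,d=vision.camera("wrist");q,_=vision.camera("scene");cv2.imwrite("pics/w2f.png",p);cv2.imwrite("pics/s2f.png",q)
cv2.imwrite("pics/c2.png",np.hstack([cv2.resize(p[150:400,200:450],(400,400)),cv2.resize(q[240:360,340:460],(400,400),interpolation=cv2.INTER_CUBIC)]))
E
```

```text
5.95 [501.08234551 179.38038085 145.46588369] 13.322809710640074 [-0.13006868 -0.90654057 -0.34906633]
```

View pics/c2.png

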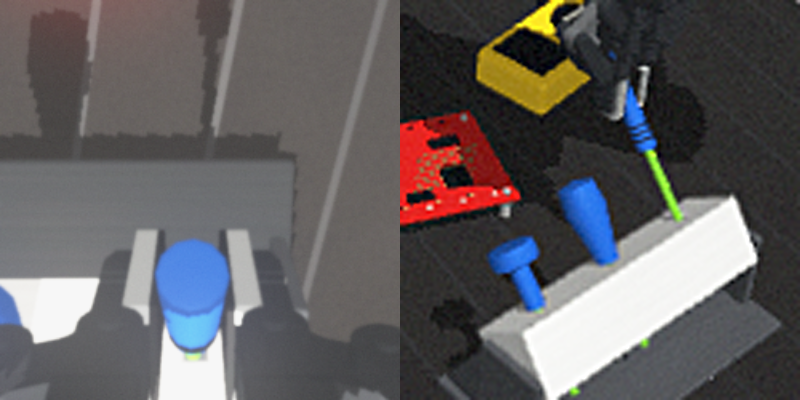

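The driver is drawn most of the way. At right its green shaft still ends in the mouth at about (680,215) of the crop, and the two others are seated. I'll leave about 6 mm in the mouth and use its lip as a pivot to swing the driver upright in the pads.

Call:
move_arm --steps '[[-0.9,[0.0024,0,-0.0032],0],[-0.9,[0,0,0],0],[-0.9,[-0.005,0,-0.004],0],[-0.9,[-0.0055,0,-0.004],0],[-0.9,[-0.0055,0,-0.0034],0],[-0.9,[-0.0059,0,-0.0033],0],[-0.9,[-0.006,0,-0.0027],0],[-0.9,[-0.006,0,-0.0026],0],[-0.9,[0,0,0],0],[-0.9,[0,0,0],0]]'

```text
clock: 7.05
eef_pos: [495.5, 211.0, 168.7]
ee_rot: [-180.0, 0.0, -79.7]
contact_force: [-0.7, -1.7, -0.2]
opening: 13.1
finger_force: 27.0
```

```bash
python3 - <<'E'
from h import *
o=ctrl.get_obs();print(o['clock'],o['eef_pos'],o['opening'],o['contact_force'],o['ft_torque'])
p,d=vision.camera("wrist");q,_=vision.camera("scene");cv2.imwrite("pics/w3f.png",p);cv2.imwrite("pics/s3f.png",q)
cv2.imwrite("pics/c3.png",np.hstack([cv2.resize(p[150:400,200:450],(400,400)),cv2.resize(q[220:340,340:460],(400,400),interpolation=cv2.INTER_CUBIC)]))
E
```

```text
7.05 [495.5372155  211.0033195  168.65623222] 13.111288822643667 [-0.71104485 -1.7075533  -0.20214133] [-0.59736558  0.18066813  0.02143094]
```

View pics/c3.png

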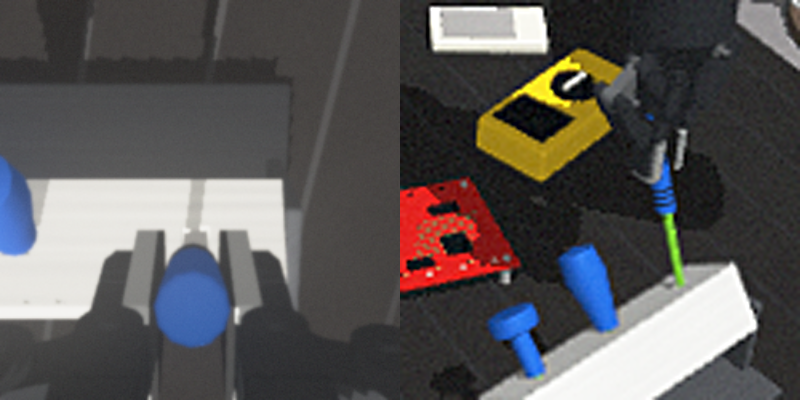

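The driver is pivoting: at right the shaft runs from (668,215) to its tip at (682,285). I measure tilt and tip by intersecting the green pixels' rays with the grip plane.

```bash
cat > tilt.py <<'E'
from h import *
def tilt(n,p,o,box=None,off=0):
    c=cal(n);M=R.from_euler('xyz',o['ee_rot'],degrees=True).as_matrix();g=o['eef_pos']-18.7*M[:,2]+off*M[:,1]
    m=cv2.inRange(cv2.cvtColor(p,cv2.COLOR_BGR2HSV),(35,110,50),(75,255,255))
    near=proj(n,g+np.outer(np.linspace(20,130,12),M[:,2]),c);k=np.zeros_like(m);cv2.polylines(k,[near.astype(np.int32)],False,255,40);m&=k
    N,L,S,C=cv2.connectedComponentsWithStats(m);i=1+S[1:,4].argmax();v,u=np.nonzero(L==i)
    og,d=rays(n,np.c_[u,v],c);t=((g-og)@M[:,1])/(d@M[:,1]);P=(og+d*t[:,None]-g)@M
    x,z=P[:,0],P[:,2];k=np.polyfit(z,x,1);b=z.max()
    print(n,"px",S[i],"lean to tool +x of top (deg)",round(-np.degrees(np.arctan(k[0])),1),"x at grip height",round(k[1],1),"tip x,z below grip",round(np.polyval(k,b),1),round(b,1),"shaft top z",round(z.min(),1))
    return g+M@np.array([np.polyval(k,b),0,b])
if __name__=="__main__":
    import sys
    o=ctrl.get_obs()
    for n in sys.argv[1:]:
        p=vision.camera(n)[0];cv2.imwrite(f"pics/t_{n}_{o['clock']:.2f}.png",p);print("tip world",tilt(n,p,o).round(1))
E
python3 tilt.py scene; python3 - <<'E'
from tilt import *
o={'eef_pos':np.array([501.1,179.4,145.5]),'ee_rot':[180,0,-79.8]};print("before",tilt("scene",cv2.imread("pics/s2f.png"),o))
E
```

```text
scene px [419 284   6  22  69] lean to tool +x of top (deg) 20.5 x at grip height 3.5 tip x,z below grip -34.6 101.7 shaft top z 48.2
tip world [489.5 244.9  85.6]
scene px [413 285  10  19  60] lean to tool +x of top (deg) 35.6 x at grip height -3.6 tip x,z below grip -60.2 79.2 shaft top z 37.7
before [490.43866272 238.65322138  85.01945404]
```

Call:
move_arm --steps '[[-0.9,[-0.006,0,-0.002],0],[-0.9,[-0.0064,0,-0.0018],0],[-0.9,[-0.0064,0,-0.0014],0],[-0.9,[-0.0064,0,-0.001],0],[-0.9,[-0.0064,0,-0.0006],0],[-0.9,[-0.0064,0,-0.0003],0],[-0.9,[0,0,0],0],[-0.9,[0,0,0],0]]'

```text
clock: 8.0
eef_pos: [488.6, 248.5, 175.6]
ee_rot: [-180.0, 0.0, -79.7]
contact_force: [0.0, -0.2, -0.9]
opening: 13.1
finger_force: 27.0
```

```bash
python3 tilt.py scene
```

```text
scene px [423 288   5  18  51] lean to tool +x of top (deg) 2.2 x at grip height 7.6 tip x,z below grip 3.4 108.9 shaft top z 55.1
tip world [489.3 245.3  85.5]
```

Call:
move_arm --steps '[[-0.9,[0,0,-0.006],0],[-0.9,[0,0,-0.01],0],[-0.9,[0,0,-0.012],0],[-0.9,[0,0,-0.012],0],[-0.9,[0.005,0,0],0],[-0.9,[0.015,0,0],0],[-0.9,[0.025,0,0],0],[-0.9,[0.03,0.001,0],0],[-0.9,[0.03,0.001,0],0],[-0.9,[0.03,0.001,0],0],[-0.9,[0.03,0.001,0],0],[-0.9,[0.03,0.001,0],0]]' --squeeze 35

```text
clock: 9.25
eef_pos: [518.0, 53.1, 215.2]
ee_rot: [180.0, -0.0, -79.8]
contact_force: [0.5, -0.5, 0.8]
opening: 12.8
finger_force: 34.1
```

Call:
move_arm --steps '[[-0.9,[0.03,0.001,0],0],[-0.9,[0.03,0.001,0],0],[-0.9,[0.03,0.001,0],0],[-0.9,[0.03,0.001,0],0],[-0.9,[0.03,0,0],0],[-0.9,[0.03,0,0],0],[-0.9,[0.03,0,0],0],[-0.9,[0.03,0,0],0],[-0.9,[0.025,0,0],0],[-0.9,[0.02,0,0],0],[-0.9,[0.015,0,0],0],[-0.9,[0,0,0],0]]'

```text
clock: 10.45
eef_pos: [567.3, -242.7, 214.8]
ee_rot: [179.9, 0.0, -79.9]
contact_force: [-0.6, 0.1, 0.3]
opening: 13.3
finger_force: 34.1
```

Call:
move_arm --steps '[[-0.9,[0,0,0],-0.1],[-0.9,[0,0,0],-0.14],[-0.9,[0,0,0],-0.14],[-0.9,[0,0,0],-0.14],[-0.9,[0,0,0],-0.14],[-0.9,[0,0,0],-0.14],[-0.9,[0,0,0],-0.14],[-0.9,[0,0,0],0],[-0.9,[0,0,0],0],[-0.9,[0,0,0],0]]'

```text
clock: 11.45
eef_pos: [567.8, -240.5, 215.6]
ee_rot: [-180.0, 0.0, -26.1]
contact_force: [0.0, -0.2, -0.2]
opening: 12.5
finger_force: 34.1
```

```bash
python3 tilt.py scene; python3 - <<'E'
from h import *
q=cv2.imread(sorted(__import__('glob').glob('pics/t_scene_1*'))[-1]);p,_=vision.camera("wrist");t,_=vision.camera("top");cv2.imwrite("pics/w4.png",p);cv2.imwrite("pics/top4.png",t)
g=proj("scene",ctrl.get_obs()['eef_pos'])[0].astype(int);x,y=g[0]-50,g[1]-50
cv2.imwrite("pics/c4.png",np.hstack([cv2.resize(p,(533,400)),cv2.resize(q[y:y+150,x:x+100],(267,400),interpolation=cv2.INTER_CUBIC)]));print(x,y)
E
```

```text
scene px [299 188   4  18  33] lean to tool +x of top (deg) 3.1 x at grip height 8.9 tip x,z below grip 2.8 113.6 shaft top z 55.5
tip world [ 570.3 -241.7  120.7]
251 126
```

View pics/c4.png

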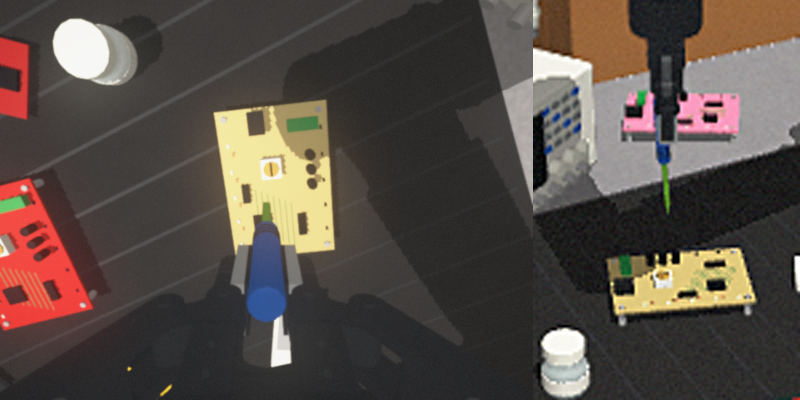

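At left, the wrist view shows the handle's end disc near (266,303) and the tip near (266,203), pointing at the board. At right, the driver hangs nearly upright over the beige board. I fit its full pose from both cameras.

```bash
cat > pose.py <<'E'
from h import *
def shaft_mask(n,p,g):
    c=cal(n);m=cv2.inRange(cv2.cvtColor(p,cv2.COLOR_BGR2HSV),(33,90,35),(80,255,255))
    k=np.zeros_like(m);cv2.polylines(k,[proj(n,g+np.outer(np.linspace(20,125,12),[0,0,-1]),c).astype(np.int32)],False,255,16);m&=k
    N,L,S,_=cv2.connectedComponentsWithStats(m);return L==1+S[1:,4].argmax()
def run(ps,o):
    g=o['eef_pos']+[0,0,18.7];cs,cw=cal("scene"),cal("wrist")
    v,u=np.nonzero(shaft_mask("scene",ps,g));vs=np.r_[v.min(),v.max()];ks=np.polyfit(v,u,1);stip=np.r_[np.polyval(ks,v.max()+.5),v.max()+.5];stop=np.r_[np.polyval(ks,v.min()-.5),v.min()-.5]
    pw=o['pw'];b=bluemask(pw,(260,200,380,420));vb,ub=np.nonzero(b);gm=shaft_mask("wrist",pw,g);vg,ug=np.nonzero(gm)
    wtip=np.r_[ug[vg<vg.min()+2].mean(),vg.min()-.5];hb=vb.max()+.5;hu=ub[vb>vb.max()-25].mean();w=(ub[vb>vb.max()-25].min()-ub[vb>vb.max()-25].max())
    print("scene",stip.round(1),stop.round(1),len(v),"wrist tip",wtip.round(1),"handle end bottom",hb,hu.round(1),"width",w)
    def f(x):
        a=axis(x[3:]);s=x[:3];h=hull("wrist",s,a,cw,60,75).reshape(-1,2)
        return np.r_[(proj("scene",s-65*a,cs)[0]-stip)*[1,.7],(proj("scene",s,cs)[0]-stop)*[1,.3],(proj("wrist",s-65*a,cw)[0]-wtip)*[.5,.25],h[:,1].max()-hb-.5,(h[h[:,1]>h[:,1].max()-25,0].mean()-hu)*.5]
    r=least_squares(f,np.r_[g-[0,0,48],0,0],x_scale=[10,10,10,.1,.1]);a=axis(r.x[3:]);M=R.from_euler('xyz',o['ee_rot'],degrees=True).as_matrix()
    print("res",r.fun.round(1));at=a@M;print("axis in tool",at.round(3),"lean +x",np.degrees(np.arctan2(at[0],-at[2])).round(1),"+y",np.degrees(np.arctan2(at[1],-at[2])).round(1))
    tip=r.x[:3]-65*a;print("tip world",tip.round(1),"tip in grip frame",((tip-g)@M).round(1));return tip
if __name__=="__main__":
    import sys
    o=ctrl.get_obs()
    if len(sys.argv)>1: ps,o['pw']=cv2.imread(sys.argv[1]),cv2.imread(sys.argv[2])
    else: o['pw']=vision.camera("wrist")[0];ps=vision.camera("scene")[0]
    print(o['clock'],o['eef_pos'],o['ee_rot']);tip=run(ps,o)
    D=np.array([571.3,-251.7,59.5])-tip;M=R.from_euler('xyz',o['ee_rot'],degrees=True).as_matrix();print("shift to goal, tool",(D@M).round(1))
E
python3 pose.py pics/t_scene_11.45.png pics/w4.png
python3 - <<'E'
from h import *
# trimmer from wrist and scene pictures: white/brass near prediction
for n,f in(("wrist","w4"),("scene","scene0"),("top","top0")):
    p=cv2.imread(f"pics/{f}.png");u,v=proj(n,[571.3,-251.7,34.5])[0];r=22 if n=="wrist" else 9;x,y=int(u)-r,int(v)-r;s=p[y:y+2*r+1,x:x+2*r+1]
    h=cv2.cvtColor(s,cv2.COLOR_BGR2HSV);m=np.uint8((h[...,1]<(45 if n!="wrist" else 60))&(h[...,2]>(150)))
    m=cv2.morphologyEx(m,cv2.MORPH_CLOSE,np.ones((5,5)));N,L,S,C=cv2.connectedComponentsWithStats(m)
    if N>1:
        i=1+S[1:,4].argmax();b=S[i];print(n,(u,v),"bbox ctr",x+b[0]+b[2]/2-.5,y+b[1]+b[3]/2-.5,b,"world",at_z(n,[[x+b[0]+b[2]/2-.5,y+b[1]+b[3]/2-.5]],34.5).round(1))
E
```

```text
11.6 [ 567.89321602 -240.65256343  215.57610298] [-1.79999147e+02  4.22824011e-03 -2.59668797e+01]
scene [301.2 205.5] [299.7 187.5] 34 wrist tip [319.4 242.5] handle end bottom 385.5 319.1 width -48
res [ 0.2 -0.   0.5 -0.4 -0.1 -0.5 -0.1  1.6]
axis in tool [ 0.041  0.009 -0.999] lean +x 2.3 +y 0.5
tip world [ 569.6 -241.2  119.2] tip in grip frame [  1.8  -0.2 115. ]
shift to goal, tool [ 6.1  8.7 59.7]
wrist (np.float64(329.61382107778616), np.float64(203.26295350537228)) bbox ctr 325.0 202.5 [  5   8  27  28 386] world [[ 573.6 -248.5   34.5]]
scene (np.float64(299.7674588017192), np.float64(227.40098918876572)) bbox ctr 299.0 230.0 [ 6  9  7  7 30] world [[ 579.7 -240.2   34.5]]
top (np.float64(353.99100717471305), np.float64(242.99552770285865)) bbox ctr 353.0 243.0 [ 5  6  9  9 56] world [[ 571.2 -248.9   34.5]]
```

Call:
move_arm --steps '[[-0.9,[0.003,0.0035,0],0],[-0.9,[0.003,0.0034,0],0],[-0.9,[0,0,0.006],0],[-0.9,[0,0,0.012],0],[-0.9,[0,0,0.012],0],[-0.9,[0,0,0.012],0],[-0.9,[0,0,0.01],0],[-0.9,[0,0,0.006],0],[-0.9,[0,0,0.002],0],[-0.9,[0,0,0],0],[-0.9,[0,0,0],0],[-0.9,[0,0,0],0]]'

```text
clock: 12.8
eef_pos: [570.7, -249.6, 156.2]
ee_rot: [-180.0, -0.1, -25.9]
contact_force: [0.5, 0.0, -0.7]
opening: 13.0
finger_force: 34.2
```

```bash
python3 pose.py; python3 - <<'E'
from h import *
p,_=vision.camera("wrist");q,_=vision.camera("scene");cv2.imwrite("pics/w5.png",p);cv2.imwrite("pics/s5.png",q)
cv2.imwrite("pics/c5.png",np.hstack([cv2.resize(p[120:420,200:440],(400,500)),cv2.resize(q[160:260,260:340],(400,500),interpolation=cv2.INTER_CUBIC)]))
E
```

```text
12.8 [ 570.66019003 -249.61381619  156.20752833] [-1.79985355e+02 -5.66926907e-02 -2.58830798e+01]
scene [299.2 221.5] [297.9 203.5] 40 wrist tip [319.7 243.5] handle end bottom 386.5 319.4 width -48
res [ 0.3 -0.4  0.5 -0.3 -0.1 -0.8 -0.1  2.3]
axis in tool [ 0.038  0.011 -0.999] lean +x 2.2 +y 0.6
tip world [ 572.3 -250.4   59.7] tip in grip frame [  1.7   0.  115.2]
shift to goal, tool [-0.3  1.6  0.2]
```

View pics/c5.png

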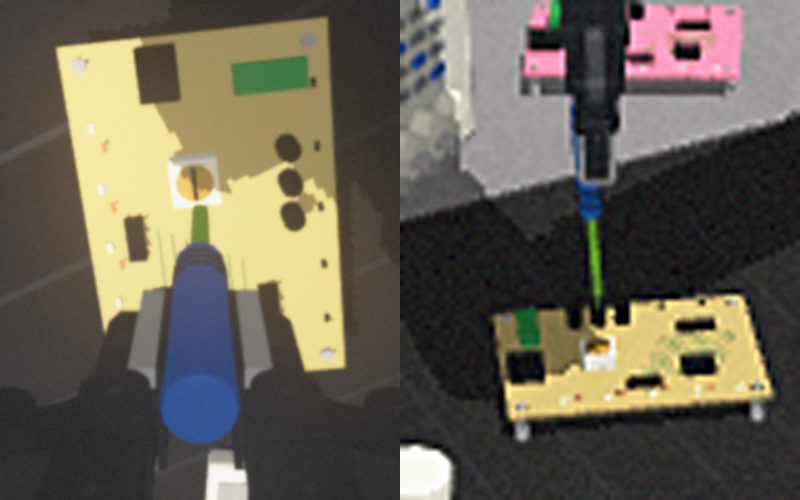

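The tip hangs just short of the trimmer in both views: wrist (320,243) against a trimmer at (316,229), and scene (299,221) against (300,230). I check the offset within each camera.

```bash
python3 - <<'E'
from h import *
M=R.from_euler('xyz',[180,0,-25.9],degrees=True).as_matrix()
for n,t,T in(("wrist",[319.7,243.5],[316.4,229.2]),("scene",[299.2,221.5],[300,230.2])):
    a=at_z(n,[t],59.9)[0];b=at_z(n,[T],34.5)[0];print(n,a.round(1),b.round(1),"tool shift",((b-a)@M).round(1))
E
```

```text
wrist [ 570.4 -249.7   59.9] [ 573.4 -248.6   34.5] tool shift [ 2.3 -2.3 25.4]
scene [ 574.9 -247.5   59.9] [ 577.4 -237.9   34.5] tool shift [-1.9 -9.8 25.4]
```

```bash
python3 - <<'E'
from h import *
p,d=vision.camera("wrist")
b=bluemask(p,(260,200,380,420));v,u=np.nonzero(b)
P=pts("wrist",np.c_[u,v],d);P=P[d[v,u]>0];print("handle top z pct",np.percentile(P[:,2],[50,80,90,95,98]).round(1))
c=P[P[:,2]>np.percentile(P[:,2],90)-2];print("end disc mean",c.mean(0).round(1),len(c))
def med(u,v,r):
    uv=np.array([[i,j] for j in range(v-r,v+r+1) for i in range(u-r,u+r+1)]);return np.median(pts("wrist",uv,d),0).round(1)
print("trimmer",med(316,229,4),"board",med(355,229,2))
for vv in range(238,262,2): print(vv,med(320,vv,1))
p,d=vision.camera("scene");m=[(v,u) for v in range(200,226) for u in range(294,304) if p[v,u,1]>p[v,u,2]+40 and p[v,u,1]>p[v,u,0]+30]
m=np.array(m);Q=pts("scene",m[:,::-1],d);print("scene green",m[-1],Q[-6:].round(0).tolist());print("scene trimmer",[pts("scene",[[300,y]],d)[0].round(0).tolist() for y in(228,229,230)])
print(ctrl.get_obs()['eef_pos'])
E
```

```text
handle top z pct [201.1 202.3 202.6 202.9 203.1]
end disc mean [ 579.1 -253.7  202.1] 1582
trimmer [ 573.8 -248.5   35. ] board [ 558.4 -272.3   23.4]
238 [ 566.6 -248.1   34.9]
240 [ 564.9 -247.3   33.7]
242 [ 574.5 -251.5   71.7]
244 [ 574.7 -251.9   76.6]
246 [ 575.3 -252.1   81.2]
248 [ 575.3 -252.3   85.8]
250 [ 575.5 -252.3   89.7]
252 [ 575.7 -252.4   94.1]
254 [ 575.8 -252.6   98.3]
256 [ 576.2 -252.6  101.3]
258 [ 576.2 -252.6  105.4]
260 [ 576.3 -252.9  109. ]
scene green [225 303] [[575.0, -248.0, 69.0], [545.0, -289.0, 24.0], [548.0, -284.0, 21.0], [553.0, -280.0, 20.0], [550.0, -279.0, 20.0], [548.0, -276.0, 22.0]]
scene trimmer [[573.0, -246.0, 36.0], [575.0, -243.0, 35.0], [576.0, -241.0, 33.0]]
[ 570.38251554 -249.54770014  155.76068516]<stdin>:10: RuntimeWarning: overflow encountered in scalar add
```

Call:
move_arm --steps '[[-0.9,[0.0008,-0.0012,0.001],0],[-0.9,[0,0,0.0015],0],[-0.9,[0,0,0],0],[-0.9,[0,0,0],0],[-0.9,[0,0,0],0],[-0.9,[0,0,0],0],[-0.9,[0,0,0],0]]'

```text
clock: 13.8
eef_pos: [571.6, -248.8, 153.1]
ee_rot: [-180.0, -0.0, -25.9]
contact_force: [-0.0, 0.7, -0.7]
opening: 13.2
finger_force: 34.2
```

```bash
python3 pose.py && python3 -c "
from bench import ctrl
o=ctrl.get_obs();print(o['contact_force'],abs(o['qd']).max(),o['finger_force']);print(ctrl.sign_off())"
```

```text
13.8 [ 571.57659696 -248.82852753  153.1284708 ] [-1.79998908e+02 -2.42484550e-03 -2.58875370e+01]
scene [299.1 222.5] [297.6 204.5] 38 wrist tip [319.7 242.5] handle end bottom 386.5 319.5 width -47
res [ 0.7 -0.7  0.7 -0.3  0.3  0.1  0.1 -1.5]
axis in tool [ 0.053 -0.008 -0.999] lean +x 3.0 +y -0.5
tip world [ 571.8 -249.5   57.8] tip in grip frame [  0.5   0.5 114.1]
shift to goal, tool [ 0.5  2.2 -1.7]
[ 0.5495982  -0.17824314 -0.09398936] 0.12102316596695191 34.155049324035645
the job is handed in; nothing more can be done
None
```

I handed the job in with the trimming tool held steady, its tip about 23–25 mm above the trimmer's middle (within about 2 mm sideways) and leaning roughly 2–3° off vertical by the camera fit. The arm did not touch the board or the bystanders, and the other two drivers were still in the stand when I last pictured it.

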